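# Clamp a finned heat sink in a tilted comb fixture

### The job

Get the heat sink ready for measuring: lift it by the copper rail on its back and lower it fins first into the tilted white comb, without forcing it, so that its fins slide all the way down between the comb's fins. Then slide the clamp jaw with the red grip down the slope until it holds the heat sink against the steel stop at the lower end. Let go and leave the other things on the plate where they are.

Things in the scene. Friction and masses are not known exactly. Their poses are not given: they have to be found in the camera images.
- sink_center (a point): Centre (31.5 mm up) of an aluminium heat sink, 100 (its x) x 67 (y) x 63 mm (z, up), 0.26 to 0.48 kg, standing on its fin tips, x within 0.6 rad of world x. On its back a copper rail to take it by: 70 mm long along x, 14 mm thick along y, from 1.5 mm below to 31.5 mm above this point. The same after a half turn about z.
- heat_sink: The same heat sink; origin under its centre, level with the fin tips, same axes. Six fins along its whole x length, 24 mm deep, 3.5 mm thick, tips rounded, at y = -30, -18, -6, 6, 18, 30 mm. Base plate 24 to 30 mm, rail 30 to 63 mm above the tips. Placed home it has this origin at x = -2, y = 0, z = 0 mm in the cradle's frame.
- cradle: Fixed blue slab, 240 x 108 mm, tilted 30 degrees, low end to the robot, with the white comb. Origin: centre of the comb's floor, 65 mm above the plate. x: up the slope, y: level, z: normal to the slab. Slab from x = -70 to 170 mm, surface z = 0. Does not move in a run. Behind it, beyond world x = 0.6 m, stands equipment: a monitor 275 mm high on the left, a 311 mm stand on the right.
- comb (a point): Middle of the comb, level with its fin tips, 20 mm above its floor; cradle axes. Five white fins 88 mm long along x, 20 mm high, 3.5 mm thick, tips rounded, at y = -24, -12, 0, 12, 24 mm, between two cheeks as high (inner faces y = -34.5, 34.5 mm). The sink's six fins fill the six gaps, tips on the floor, base 4 mm clear of the comb.
- stop (a point): Steel stop bar across the slope's low end, 24 mm high above the slab: this point is mid-width at the foot of its face, cradle x = -52 mm; cradle axes. Lower the heat sink in a few mm up the slope from it (e.g. 7 mm gap); the jaw then pushes it home.
- jaw (a joint): Clamp jaw sliding on the slab, in m: 0 = fully up the slope (its face at cradle x = 118 mm), grows going down the slope to the comb, at most 0.080; starts 0 to 0.030; stays where left (friction 3 N). At 0.070 it touches a heat sink that is against the stop. Dark block 40 mm long, 58 mm wide, top 34 mm above the slab.
- jaw_grip (a point): Point in the jaw's red grip, a flat bar 36 mm long along the slope, 12 mm thick along cradle y, from 34 to 79 mm above the slab along its normal. This point is in its middle, 60 mm above the slab, 21 mm up the slope from the jaw's face. Cradle axes; moves with the jaw.
- stylus_box: Bystander: flat black plastic box with clear lid, 60 x 90 x 22 mm, origin under its centre.
- plug_gauge: Bystander: plug gauge lying down, 21 x 118 x 21 mm, origin under its centre.
- gear: Bystander: steel spur gear lying flat, 51 mm across, 20 mm high, origin under its centre.
- micrometer: Bystander: micrometer lying flat, 46 x 128 x 17 mm, origin under its centre.
- flange_part: Bystander: turned flange with a boss, 70 mm across, 31 mm high, origin under its centre.
Mind the look-alikes: they are no part of the job. Of the things shaped like the heat_sink, the aluminium one is meant.

How it is judged:
On the way, in this order (a step that is already met when the one before it is completed fails the run):
1. the heat sink's fins are fully down between the comb's fins (z of sink_center in the frame of cradle between 0.0275 and 0.035 m and y of sink_center in the frame of cradle between -0.004 and 0.004 m and angle between the z axis of heat_sink and the z axis of cradle, either way round below 0.06 rad and angle between the x axis of heat_sink and the x axis of cradle, either way round below 0.08 rad), for 0.2 s.
2. the jaw holds the heat sink against the stop (all of step 1 and x of sink_center in the frame of cradle between -0.006 and 0.002 m and value of joint jaw above 0.0655 m), for 0.2 s.
At the end, for the whole second after the job is handed in: Heat sink at rest in the comb: centre 27.5 to 35 mm above the comb floor, within 4 mm of its middle line, square to the slab within 0.06 rad and along the slope within 0.08 rad; within 4 mm of the stop; jaw at 65.5 mm or more (all of step 2 and linear speed of heat_sink below 0.02 m/s); the robot touches nothing.
It fails at once if the heat sink is rammed into the fixture (over 80 N in all contacts together) (contact force between heat_sink and cradle above 80 N).
It fails at once if a bystander (stylus box, plug gauge, gear, micrometer or flange) is moved more than 30 mm (distance of any of stylus_box, plug_gauge, gear, micrometer, flange_part from where it was at the start of the episode above 0.03 m).
It also fails if it takes over 58 s, if anything falls off the work surface, if the arm or the gripper's body presses on something with over 40 N, if the wrist force passes 120 N, or if a joint passes its speed limit or range.

### The arm

A 6-joint arm with a two-finger parallel gripper is mounted at the origin on a cart in front of the work surface, level with it; the furniture and walls round the work are solid. World frame = base frame: x ahead of the robot, y to its left, z up, the work surface at z = 0. Lengths are in m, angles in rad, forces in N, time in s.
With the tool pointing down it reaches from about 0.3 to 0.775 m from the base axis. Payload 14.6 kg.
Tool frame: the origin (TCP) lies midway between the tips of the shut fingers; the grasp point (between the pads) lies 19 mm behind it; z points along the fingers, y is the direction in which the jaws open and shut (so a half turn about z gives the same grasp; the last joint's range is limited). The gripper opens to 94 mm and grips with 3 to 60 N. Pads are 16 mm wide; open, the fingers measure 119 mm over their backs; the gripper's body (75 mm by 177 mm) begins 78 mm behind the grasp point.
Start: joints at [-1.328, 0.3, 1.521, -0, 1.321, -0.067], TCP at [0.168, -0.524, 0.205] pointing down, gripper open.
Joint ranges: [-3.03, 3.03], [-0.79, 2.21], [0.23, 2.52], [-1.04, 4.18], [0, 3.07], [-2.55, 2.55]. Speed limits (rad/s): [2.22, 2.22, 2.57, 3.14, 3.14, 3.14].

### API

Orientations are given as a rotation vector (axis times angle).
In Python, from cell import readout, vision, order gives the robot as it stands.
- The arm moves only by the shell command python3 -m creep 'ROWS'. ROWS is JSON, a list that holds one entry, the list of rows, each a list of 7 numbers: the opening, from -1 (shut) to 1 (fully open), then the shift along the tool's x, y, z in cm, then the turn, a rotation vector about the tool's x, y, z in rad. A call has 1 to 8 rows; each row shifts and turns the commanded pose from where the row before left it, along the tool's axes as they then stand; what a row does not reach is not made up. A row lasts 1/10 s, in which the tool goes at most 50 mm and 8.59 degrees, less where a joint would pass 70% of its speed; a pose out of reach is approached as far as the arm can. A call with a gripper value outside its range is refused whole. The fingers move at their own pace and stop on an object; the grip force is fixed at half the most. Time passes only in rows, so rows that do not move let the fingers close. It gives the time, the measured TCP pose, the force and the opening at its end, in the units of the state.
- readout.get_state(): the state, without advancing time (a new reading comes with each control period).
- vision.capture(name): name is "scene" or "side" or "wrist"; returns a dict with "frame" (420x560x3 uint8, red, green, blue), "mtx" (3x3 intrinsics, pixels), "origin" and "rotation" of the camera in the world. Camera axes: x right, y up, looking along -z (the intrinsics and any distortion apply to the point x, -y, -z); pixel columns grow to the right and rows downward; lengths in m; the calibration is good to about 2 mm. A picture is of the moment at which its call begins. There is no depth.
- order.job_done(): hands the job in, once; it reports no verdict.
The state is a dict: "time": time; "qpos": joint angles; "qvel": joint speeds; "effort": joint torques, N m; "tool_pos": TCP position; "tool_rot": TCP orientation; "wrist_force": force on the tool from outside, world axes, zero at the start; "ft_torque": the same for the moment, N m; "finger_gap": finger opening in m.
Only numpy, scipy, OpenCV 4.12 (cv2) and the standard library are available. Lean on these libraries where they do the work, as an engineer would, in place of code of your own. Each camera call takes 0.05 s, during which the arm holds its last target.

## Working session

There is one attempt and no reset: what is moved stays moved. The work goes in short steps, Python scripts to look and compute and a shell command to move; the robot and the scene stay as the last step left them, time stands still between calls to the robot, and variables do not carry over. Pictures are saved under pics/ and viewed, and the job is handed in when it is done.

```bash
mkdir -p pics; ls
python3 - <<'E'
from cell import readout, vision, order
import cv2
for n in ["scene","side","wrist"]:
    c=vision.capture(n); cv2.imwrite(f"pics/{n}0.png",cv2.cvtColor(c["frame"],cv2.COLOR_RGB2BGR))
    print(n,c["mtx"],c["origin"],c["rotation"],[k for k in c])
print(readout.get_state())
E
```

```text
pics
scene [[464.59113624   0.         273.8916226 ]
 [  0.         464.59113624 217.34156991]
 [  0.           0.           1.        ]] [0.20449995 1.01801103 1.12878109] [ 0.17194624 -1.15155428 -2.64478255] ['frame', 'mtx', 'origin', 'rotation']
side [[472.15413274   0.         280.03994106]
 [  0.         472.15413274 213.28667348]
 [  0.           0.           1.        ]] [-0.51543364 -0.03330475  1.34972557] [ 0.54686206 -0.54450148 -1.4503221 ] ['frame', 'mtx', 'origin', 'rotation']
wrist [[318.15653455   0.         276.86260845]
 [  0.         318.15653455 209.50059642]
 [  0.           0.           1.        ]] [ 0.22951001 -0.50338818  0.38456112] [-0.19832953  0.14685196 -1.25499987] ['frame', 'mtx', 'origin', 'rotation']
{'time': 0.15, 'qpos': array([-1.32760709e+00,  3.00345960e-01,  1.52141140e+00, -5.12091937e-06,
        1.32069495e+00, -6.65942541e-02]), 'qvel': array([-0.00037678, -0.00221336,  0.00021886,  0.00077739, -0.00059698,
       -0.00010957]), 'effort': array([ 6.32714618e-04, -5.31960940e+01, -3.52821314e+01,  7.07896426e-02,
        2.35521578e-02, -5.65475193e-05]), 'tool_pos': array([ 0.16762228, -0.52363674,  0.20502676]), 'tool_rot': array([-3.10313632e+00, -4.84533303e-01,  1.26804249e-04]), 'wrist_force': array([ 0.33922504,  0.27529359, -0.05547416]), 'ft_torque': array([-0.02781215, -0.01421594, -0.00568728]), 'finger_gap': 0.09395745449229771}
```

View pics/scene0.png

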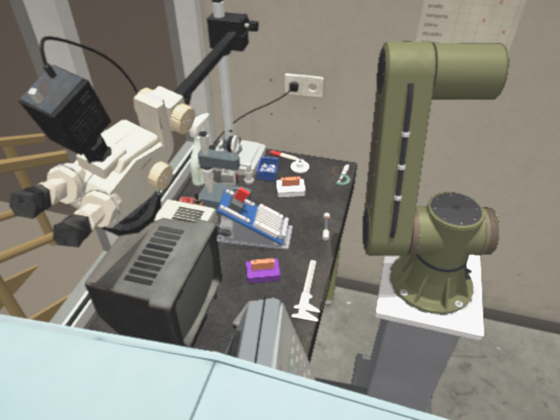

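View pics/side0.png

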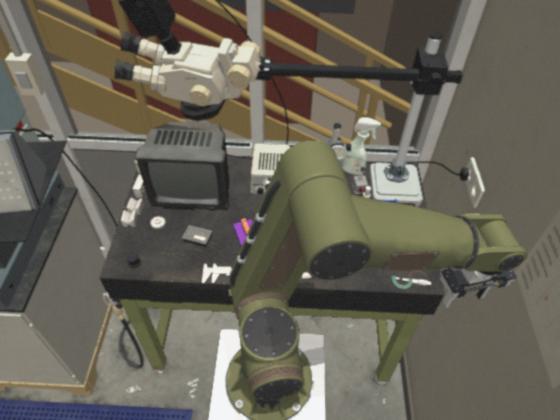

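View pics/wrist0.png

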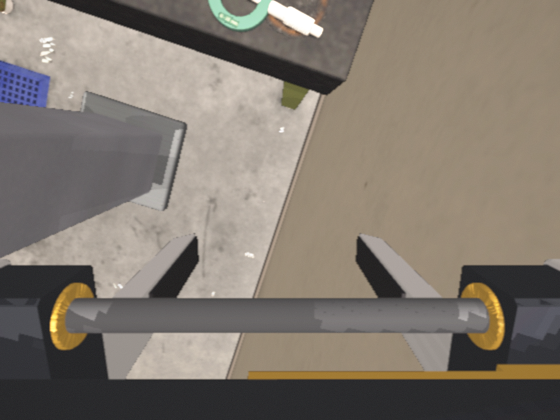

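The scene view shows two heat-sink shapes, a white/silver one at (290,187) and a purple one at (263,270), with the cradle at (255,220) and its red grip at (242,195). I'll enlarge that area.

```bash
cat > h.py <<'E'
from cell import readout, vision, order
import cv2, numpy as np
from scipy.spatial.transform import Rotation as R
def snap(n,f=None):
    c=vision.capture(n)
    c["img"]=cv2.cvtColor(c["frame"],cv2.COLOR_RGB2BGR)
    if f: cv2.imwrite(f,c["img"])
    return c
def crop(c,x0,y0,x1,y1,s,f):
    im=c["img"][y0:y1,x0:x1]; cv2.imwrite(f,cv2.resize(im,None,fx=s,fy=s,interpolation=cv2.INTER_CUBIC))
def rot(c): return R.from_rotvec(np.array(c["rotation"]).ravel()) if np.size(c["rotation"])==3 else R.from_matrix(c["rotation"])
def proj(c,P):
    p=rot(c).inv().apply(np.atleast_2d(P)-c["origin"])*[1,-1,-1]
    q=p@np.array(c["mtx"]).T
    return q[:,:2]/q[:,2:]
def ray(c,uv,z):
    uv=np.atleast_2d(np.array(uv,float)); d=np.c_[uv,np.ones(len(uv))]@np.linalg.inv(c["mtx"]).T*[1,-1,-1]
    d=rot(c).apply(d); o=np.array(c["origin"]); return o+d*((np.asarray(z)-o[2])/d[:,2])[:,None]
E
python3 - <<'E'
from h import *
c=snap("scene"); np.save("pics/s.npy",c,allow_pickle=True)
crop(c,180,140,370,325,4,"pics/sc1.png")
E
```

```text
(no output)
```

View pics/sc1.png

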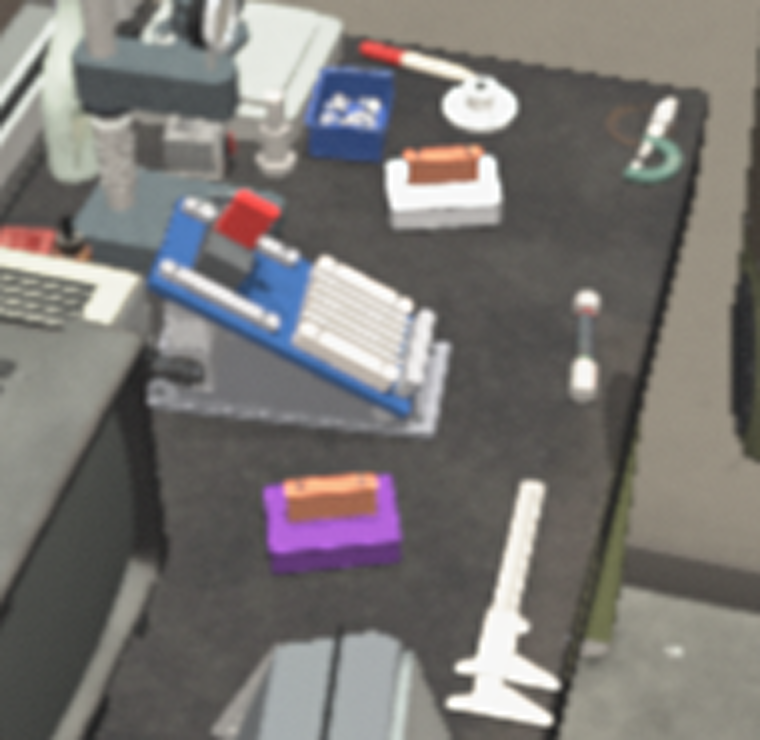

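Named candidates: silver sink at (290,187) and purple at (263,270). The aluminium (silver) one is meant, because the purple one is the anodised look-alike. Next: rough poses.

```bash
cat >> h.py <<'E'
from scipy.optimize import least_squares
def cradR(yaw): return R.from_euler('z',yaw)*R.from_euler('y',-np.pi/6)
def crad(p,P): return cradR(p[2]).apply(np.atleast_2d(P))+[p[0],p[1],.065]
E
python3 - <<'E'
from h import *
c=np.load("pics/s.npy",allow_pickle=True).item()
f=lambda a:np.array(a)/4.+[180,140]
# cradle
px=f([[406,407],[152,277],[183,197],[320,257],[413,300],[297,340],[393,387]])
P=np.array([[-70,54,0],[170,54,0],[170,-54,0],[44,-38,20],[-44,-38,20],[44,38,20],[-44,38,20]])/1e3
s=least_squares(lambda p:(proj(c,crad(p,P))-px).ravel(),[.45,0,0],loss='soft_l1'); print(s.x,(proj(c,crad(s.x,P))-px).round(1).tolist())
print("sink rail top",ray(c,f([[405,150],[482,147],[443,150]]),.063))
print("base top corners",ray(c,f([[384,163],[502,187],[391,192]]),.03))
for n,p,z in [("gauge",(585,345),.01),("gearball",(585,345),.01),("flange",(480,100),.02),("mic",(652,140),.01),("bluebox",(350,112),.02),("purple",(330,490),.06),("caliper",(505,600),.01),("redgrip",(250,205),.2)]:
    print(n,ray(c,f([p]),z)[0])
E
```

```text
[ 0.54432598 -0.0504069   0.10689794] [[0.3, 1.8], [-1.0, 0.1], [-0.3, -1.3], [0.0, 1.0], [-0.7, 2.4], [1.2, -4.3], [0.6, -3.6]]
sink rail top [[ 0.5613678  -0.29963232  0.063     ]
 [ 0.49353927 -0.32295969  0.063     ]
 [ 0.52736264 -0.3089794   0.063     ]]
base top corners [[ 0.58637267 -0.31587074  0.03      ]
 [ 0.47027028 -0.31045293  0.03      ]
 [ 0.5682907  -0.27582042  0.03      ]]
gauge [ 0.35682165 -0.14279192  0.01      ]
gearball [ 0.35682165 -0.14279192  0.01      ]
flange [ 0.52493889 -0.45048338  0.02      ]
mic [ 0.35011471 -0.44454403  0.01      ]
bluebox [ 0.64433622 -0.39713054  0.02      ]
purple [0.50666152 0.11826372 0.06      ]
caliper [0.36083514 0.14660484 0.01      ]
redgrip [ 0.61405536 -0.03090701  0.2       ]
```

```bash
cat >> h.py <<'E'
def tool():
    s=readout.get_state(); return np.array(s["tool_pos"]),R.from_rotvec(s["tool_rot"])
def delta(pos,Rt):
    "needed shift in cm in tool axes, turn rotvec in tool axes"
    p,r=tool(); return (r.inv().apply(np.array(pos)-p)*100).round(2),(r.inv()*Rt).as_rotvec().round(4)
def st():
    s=readout.get_state(); print(round(s["time"],2),s["tool_pos"].round(4),s["tool_rot"].round(3),s["qpos"].round(2),s["finger_gap"].round(4),s["wrist_force"].round(1))
E
python3 - <<'E'
from h import *
c=snap("wrist"); p,r=tool()
print("cam in tool",r.inv().apply(np.array(c["origin"])-p), (r.inv()*rot(c)).as_matrix().round(2))
print(r.as_matrix().round(3))
print(delta([0.47,-0.31,.25],r))
E
```

```text
cam in tool [ 0.06509984 -0.00056019 -0.17953664] [[-0.    0.97  0.23]
 [ 1.   -0.    0.  ]
 [ 0.    0.23 -0.97]]
[[ 0.952  0.305 -0.   ]
 [ 0.305 -0.952  0.001]
 [ 0.    -0.001 -1.   ]]
(array([ 35.31, -11.14,  -4.47]), array([0., 0., 0.]))
```

```bash
python3 -m creep '[[[1,4.4,-1.4,-0.6,0,0,0],[1,4.4,-1.4,-0.6,0,0,0],[1,4.4,-1.4,-0.6,0,0,0],[1,4.4,-1.4,-0.6,0,0,0],[1,4.4,-1.4,-0.6,0,0,0],[1,4.4,-1.4,-0.6,0,0,0],[1,4.4,-1.4,-0.6,0,0,0],[1,4.4,-1.4,-0.6,0,0,0]]]'
python3 - <<'E'
from h import *
st(); snap("wrist","pics/w1.png"); st()
E
```

```text
time: 1.05
tool_pos: [0.4701, -0.3084, 0.2537]
tool_rot: [3.104, 0.485, 0.0]
wrist_force: [-0.7, -1.2, 0.4]
finger_gap: 0.0938Traceback (most recent call last):
  File "<stdin>", line 2, in <module>
  File "h.py", line 28, in st
    s=readout.get_state(); print(round(s["time"],2),s["tool_pos"].round(4),s["tool_rot"].round(3),s["qpos"].round(2),s["finger_gap"].round(4),s["wrist_force"].round(1))
                                                                                                                     ^^^^^^^^^^^^^^^^^^^^^
AttributeError: 'float' object has no attribute 'round'
```

```bash
sed -i 's/s\["finger_gap"\].round(4)/round(s["finger_gap"],4)/' h.py
python3 - <<'E'
from h import *
c=snap("wrist","pics/w1.png"); np.save("pics/w1.npy",c); c=snap("side","pics/side1.png"); np.save("pics/s1.npy",c);st()
crop(c,80,150,480,310,2,"pics/side1c.png")
E
```

```text
1.15 [ 0.4721 -0.3068  0.2538] [3.103e+00 4.920e-01 2.000e-03] [-0.64  0.3   1.41  0.    1.43  0.61] 0.0937 [-0.1 -0.5  0.4]
```

View pics/w1.png

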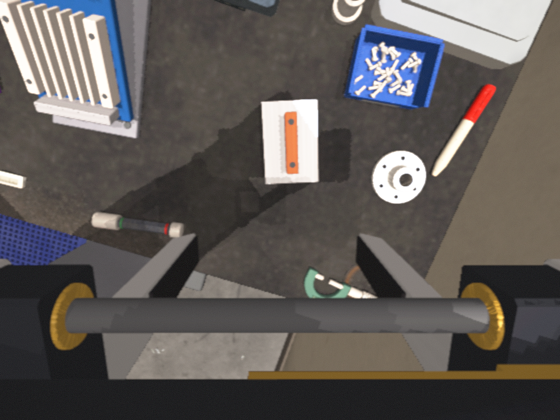

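View pics/side1c.png

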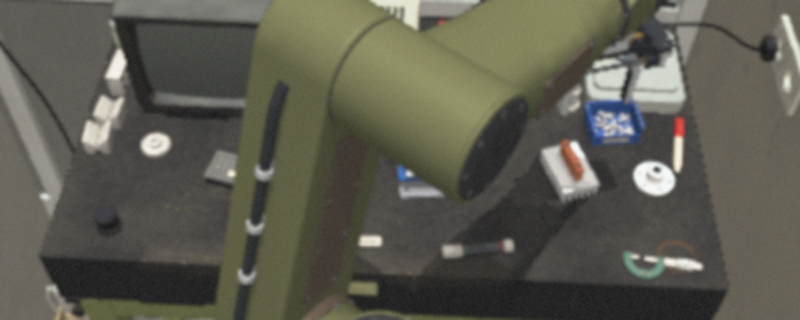

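The wrist view shows the silver sink centred near (290,142) with its copper rail at x≈291, rows 112–173. The flange is at (399,178) and the comb's low end at upper left. I'll enlarge both.

Run:
```python
from h import *
c=np.load("pics/w1.npy",allow_pickle=True).item()
crop(c,250,90,335,195,6,"pics/w1a.png"); crop(c,0,0,160,140,5,"pics/w1b.png")
```

```text
(no output)
```

View pics/w1a.png

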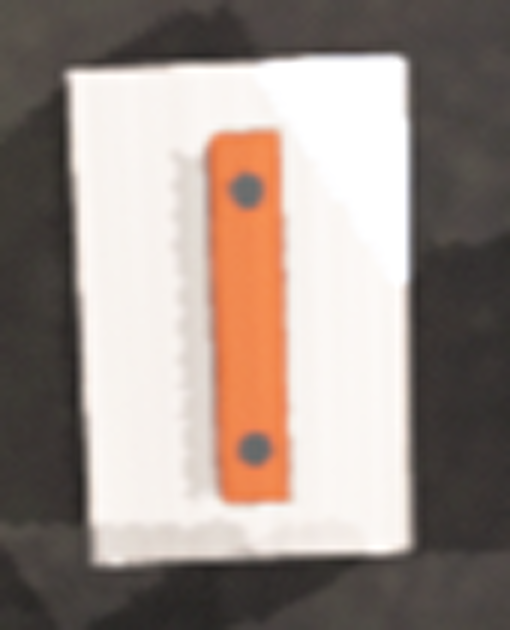

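View pics/w1b.png

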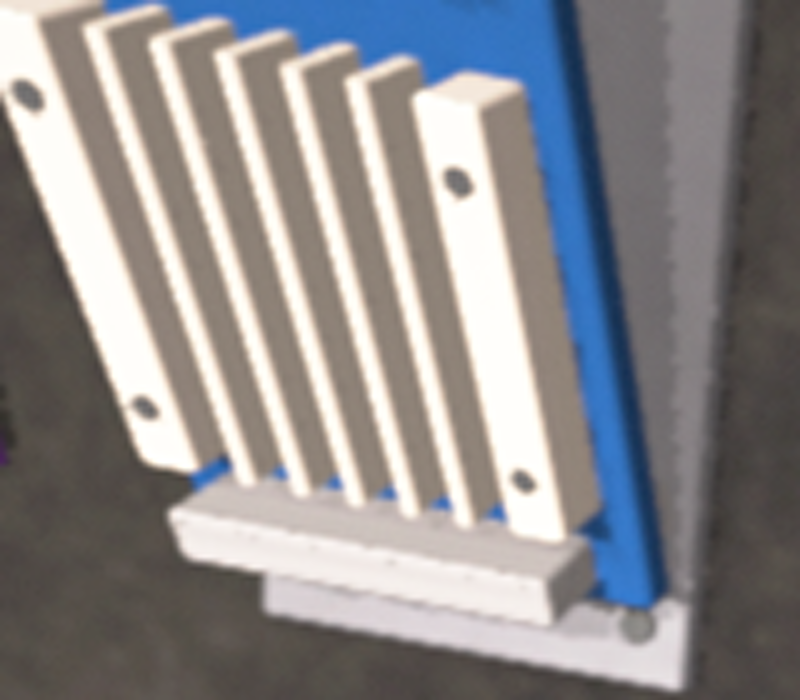

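```bash
cat >> h.py <<'E'
def up(a,s,x0,y0): return (np.array(a,float)+.5)/s-.5+[x0,y0]
def sinkP(p,P):
    return R.from_euler('z',p[2]).apply(np.atleast_2d(P))+[p[0],p[1],0]
E
python3 - <<'E'
from h import *
c=np.load("pics/w1.npy",allow_pickle=True).item()
px=up([[68,72],[407,55],[92,565],[412,552],[208,133],[280,130],[222,502],[290,501]],6,250,90)
P=np.array([[50,33.5,30],[50,-33.5,30],[-50,33.5,30],[-50,-33.5,30],[35,7,63],[35,-7,63],[-35,7,63],[-35,-7,63]])/1e3
s=least_squares(lambda p:(proj(c,sinkP(p,P))-px).ravel(),[.53,-.3,0]); print(s.x,(proj(c,sinkP(s.x,P))-px).round(1).tolist())
c2=np.load("pics/s1.npy",allow_pickle=True).item()
print(proj(c2,sinkP(s.x,[0,0,.063])), "side px; scene:",proj(np.load("pics/s.npy",allow_pickle=True).item(),sinkP(s.x,[0,0,.063])))
px=up([[250,485],[302,493],[358,503],[411,515],[468,527],[417,97],[512,533],[195,471],[97,22],[161,42],[225,52],[290,65],[355,78],[660,605]],5,0,0)
P=np.array([[-44,y,20] for y in (24,12,0,-12,-24)]+[[44,-34.5,20],[-44,-34.5,20],[-44,34.5,20]]+[[44,y,20] for y in (24,12,0,-12,-24)]+[[-70,-54,0]])/1e3
s=least_squares(lambda p:(proj(c,crad(p,P))-px).ravel(),[.54,-.05,.1],loss='soft_l1'); print(s.x,(proj(c,crad(s.x,P))-px).round(1).tolist())
E
```

```text
[ 0.52802238 -0.30648302  0.351514  ] [[0.2, -0.2], [-0.7, 0.1], [0.4, -0.2], [-0.5, -0.2], [-0.1, -0.3], [0.5, -0.4], [-0.2, 0.8], [0.4, 0.5]]
[[366.30516913 226.99361905]] side px; scene: [[290.4099024  177.87170654]]
[ 0.5454334  -0.05226422  0.11977839] [[-0.2, -0.7], [0.3, -0.1], [-0.0, 0.0], [0.2, -0.3], [-0.4, -0.5], [-0.6, -1.0], [0.3, 0.1], [1.2, 0.2], [-0.5, 0.7], [-0.1, -0.6], [0.2, 0.2], [0.3, 0.3], [0.4, 0.4], [-0.7, 1.6]]
```

Sink fit is good to 0.8 px: (0.528, -0.306), yaw 0.352. Back-projecting into the scene image, its rail top lands at (290.4, 177.9), and I read (290.75, 178). The enlarged crop confirms the silver/aluminium part. Going to hover above it.

```bash
cat >> h.py <<'E'
def down(yaw): return R.from_euler('z',yaw)*R.from_rotvec([np.pi,0,0])
SINK=[0.52802,-0.30648,0.3515]; CR=[0.54543,-0.05226,0.11978]
E
python3 - <<'E'
from h import *
st(); print(delta([SINK[0],SINK[1],.11],down(SINK[2]))); print(tool()[1].as_matrix().round(4))
E
```

```text
1.15 [ 0.4721 -0.3068  0.2538] [3.103e+00 4.920e-01 2.000e-03] [-0.64  0.3   1.41  0.    1.43  0.61] 0.0937 [-0.1 -0.5  0.4]
(array([ 5.32,  1.7 , 14.39]), array([ 0.0002, -0.001 , -0.037 ]))
[[ 9.510e-01  3.093e-01  1.000e-03]
 [ 3.093e-01 -9.510e-01  1.000e-04]
 [ 1.000e-03  2.000e-04 -1.000e+00]]
```

```bash
python3 -m creep '[[[1,1.8,0.57,3.6,0,0,-0.037],[1,1.8,0.57,3.6,0,0,0],[1,1.7,0.56,3.6,0,0,0],[1,0,0,3.6,0,0,0],[1,0,0,0,0,0,0]]]'
python3 - <<'E'
from h import *
st(); c=snap("wrist","pics/w2.png"); np.save("pics/w2.npy",c); print(delta([SINK[0],SINK[1],.0345],down(SINK[2])),proj(c,sinkP(SINK,np.array([[35,7,63],[35,-7,63],[-35,7,63],[-35,-7,63]])/1e3)))
E
```

```text
time: 1.65
tool_pos: [0.5222, -0.3074, 0.1044]
tool_rot: [-3.089, -0.541, 0.01]
wrist_force: [-0.9, 0.1, 0.5]
finger_gap: 0.094
1.65 [ 0.5222 -0.3074  0.1044] [-3.089 -0.541  0.01 ] [-0.59  0.52  1.45 -0.    1.18  0.63] 0.094 [-0.9  0.1  0.5]
(array([0.53, 0.02, 7.34]), array([-0.0033,  0.0025, -0.005 ])) [[269.54777667 170.52939827]
 [289.75026784 170.44943712]
 [270.50522519 264.62039354]
 [289.31176681 264.59258779]]
```

View pics/w2.png

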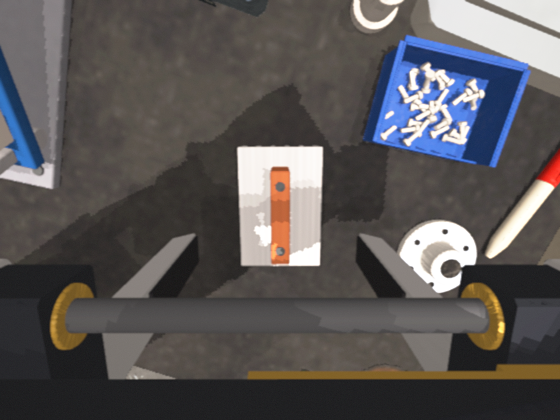

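Rail seen at columns 271–290, rows 168–264, which matches the prediction within 2 px. Descending and gripping.

```bash
python3 -m creep '[[[1,0.3,0,2.5,0,0,0],[1,0,0,2.5,0,0,0],[1,0,0,1.5,0,0,0],[1,0,0,0.8,0,0,0],[1,0,0,0,0,0,0]]]'
python3 - <<'E'
from h import *
st(); print(delta([SINK[0],SINK[1],.0345],down(SINK[2])))
E
```

```text
time: 2.2
tool_pos: [0.5272, -0.3078, 0.0369]
tool_rot: [3.094, 0.542, 0.0]
wrist_force: [-0.2, -0.8, -0.3]
finger_gap: 0.094
2.2 [ 0.5272 -0.3078  0.0369] [3.094 0.542 0.   ] [-0.59  0.61  1.49 -0.    1.04  0.64] 0.094 [-0.2 -0.8 -0.3]
(array([ 0.12, -0.1 ,  0.24]), array([ 0.0002, -0.0001, -0.005 ]))
```

```bash
python3 -m creep '[[[1,0.1,-0.1,0.2,0,0,0],[0,0,0,0,0,0,0],[-1,0,0,0,0,0,0],[-1,0,0,0,0,0,0],[-1,0,0,0,0,0,0],[-1,0,0,0,0,0,0],[-1,0,0,0,0,0,0]]]'
python3 - <<'E'
from h import *
st()
E
```

```text
time: 2.9
tool_pos: [0.5278, -0.3062, 0.0345]
tool_rot: [3.094, 0.542, 0.0]
wrist_force: [0.6, -1.2, -0.1]
finger_gap: 0.0497
2.9 [ 0.5278 -0.3062  0.0345] [3.094 0.542 0.   ] [-0.59  0.61  1.49  0.    1.04  0.64] 0.0497 [ 0.6 -1.2 -0.1]
```

```bash
python3 -m creep '[[[-1,0,0,0,0,0,0],[-1,0,0,0,0,0,0],[-1,0,0,0,0,0,0],[-1,0,0,0,0,0,0],[-1,0,0,0,0,0,0],[-1,0,0,0,0,0,0]]]'
python3 - <<'E'
from h import *
st()
E
```

```text
time: 3.5
tool_pos: [0.5279, -0.3063, 0.0345]
tool_rot: [3.094, 0.542, 0.0]
wrist_force: [0.9, -1.1, 0.6]
finger_gap: 0.0135
3.5 [ 0.5279 -0.3063  0.0345] [3.094 0.542 0.   ] [-0.59  0.61  1.49 -0.    1.04  0.64] 0.0135 [ 0.9 -1.1  0.6]
```

```bash
python3 -m creep '[[[-1,0,0,-1.5,0,0,0],[-1,0,0,-3,0,0,0],[-1,0,0,-4,0,0,0],[-1,0,0,-4,0,0,0],[-1,0,0,-4,0,0,0],[-1,0,0,-4,0,0,0],[-1,0,0,0,0,0,0]]]'
cat >> h.py <<'E'
def insR(yaw): return cradR(yaw)*R.from_rotvec([np.pi,0,0])
E
python3 - <<'E'
from h import *
st(); c=snap("wrist","pics/w3.png"); print(delta(crad(CR,[.005,0,.0345+.10])[0],insR(CR[2]))); print(crad(CR,[.005,0,.1345])[0])
E
```

```text
time: 4.2
tool_pos: [0.529, -0.3068, 0.2463]
tool_rot: [3.088, 0.541, 0.011]
wrist_force: [0.8, -0.5, -2.3]
finger_gap: 0.0135
4.2 [ 0.529  -0.3068  0.2463] [3.088 0.541 0.011] [-0.59  0.41  1.28  0.    1.44  0.64] 0.0135 [ 0.8 -0.5 -2.3]
(array([  4.11, -24.76,   5.78]), array([-0.0561,  0.5181,  0.2227]))
[ 0.48296095 -0.05977853  0.18398042]
```

View pics/w3.png

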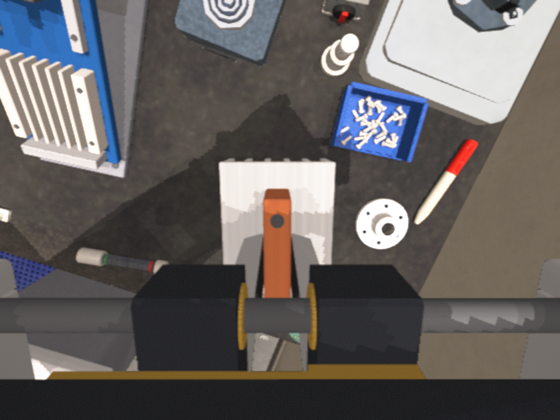

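The sink hangs square in the gripper, its front edge at row 160, columns 221–335. The comb is at upper left. Swinging over to it and tilting.

```bash
python3 -m creep '[[[-1,0.7,-3.5,0.5,0,0,0],[-1,0.7,-4.3,0.5,0,0,0],[-1,0.7,-4.3,0.5,0,0,0],[-1,0.7,-4.3,0.5,0,0,0],[-1,0.7,-4.2,0.5,0,0,0],[-1,0.6,-4.2,0.5,0,0,0],[-1,0,0,0,-0.011,0.104,0.0445],[-1,0,0,0,-0.011,0.104,0.0445]]]'
python3 -m creep '[[[-1,0,0,0,-0.011,0.104,0.0445],[-1,0,0,0,-0.011,0.104,0.0445],[-1,0,0,0,-0.011,0.104,0.0445],[-1,0,0,0,0,0,0],[-1,0,0,0,0,0,0]]]'
python3 - <<'E'
from h import *
st(); c=snap("wrist","pics/w4.png"); np.save("pics/w4.npy",c); c=snap("scene","pics/sc4.png"); np.save("pics/sc4.npy",c)
crop(c,190,140,330,260,5,"pics/sc4c.png")
print(delta(crad(CR,[.005,0,.0345+.06])[0],insR(CR[2])))
E
```

```text
time: 5.05
tool_pos: [0.4814, -0.0574, 0.2081]
tool_rot: [-3.083, -0.4, -0.327]
wrist_force: [0.7, 0.3, -3.1]
finger_gap: 0.0139
time: 5.55
tool_pos: [0.4815, -0.059, 0.2089]
tool_rot: [-2.998, -0.18, -0.794]
wrist_force: [1.5, 0.3, -3.1]
finger_gap: 0.0137
5.55 [ 0.4815 -0.059   0.2089] [-2.998 -0.18  -0.794] [-0.32 -0.11  2.05  0.32  0.75  0.95] 0.0137 [ 1.5  0.3 -3.1]
(array([-1.2 ,  0.11,  6.23]), array([-0.0044,  0.0041, -0.0006]))
```

View pics/w4.png

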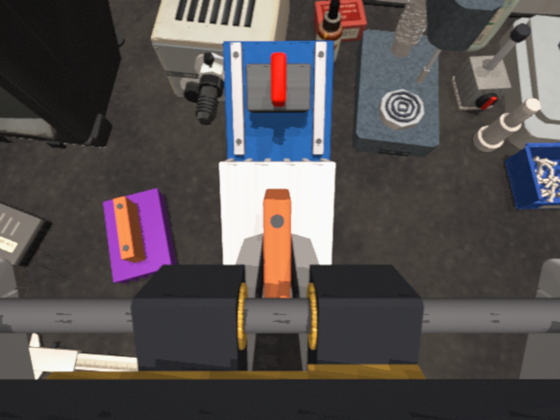

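View pics/sc4c.png

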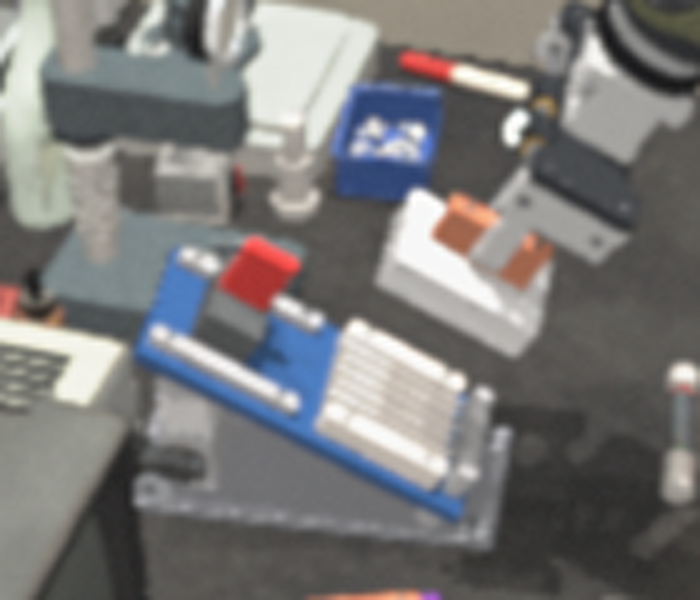

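Run:
```python
from h import *
c=np.load("pics/w4.npy",allow_pickle=True).item()
crop(c,205,25,355,175,5,"pics/w4a.png")
p,r=tool()
# held sink prediction: sink frame = tool rotated by pi about x, tip 34.5mm beyond TCP
P=np.array([[50,33.5,30],[50,-33.5,30],[35,7,63],[35,-7,63]])/1e3
T=P*[1,-1,-1]+[0,0,.0345]
print("sink pred",((proj(c,r.apply(T)+p)-[205,25])*5).round(0).tolist())
Q=np.array([[170,54,0],[170,-54,0],[60,54,0],[60,-54,0]])/1e3
print("slab pred",((proj(c,crad(CR,Q))-[205,25])*5).round(0).tolist())
```

```text
sink pred [[73.0, 677.0], [656.0, 677.0], [293.0, 860.0], [437.0, 860.0]]
slab pred [[90.0, 73.0], [650.0, 72.0], [111.0, 651.0], [628.0, 650.0]]
```

View pics/w4a.png

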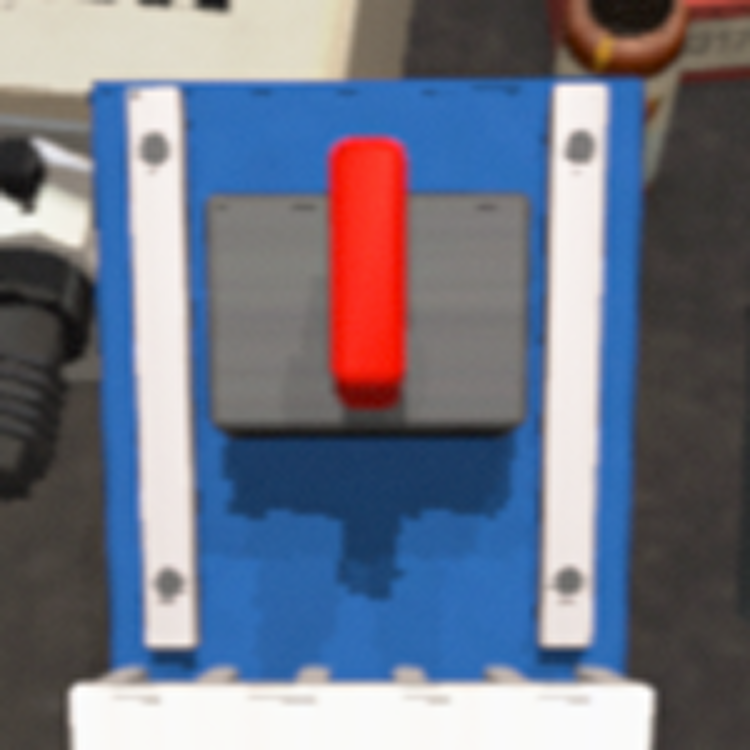

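Slab top corners are seen at crop (92,82) and (641,82), and the sink's front corners at (72,685) and (655,685). Both sit about 8 crop px below the prediction, so the offset is shared camera bias. The lateral sink-to-slab offset agrees to about 0.5 mm. I'll check the slab's tilt with a free fit.

Run:
```python
from h import *
c=np.load("pics/w4.npy",allow_pickle=True).item()
im=c["img"].astype(int); 
m=((im[...,0]>im[...,2]+45)&(im[...,0]>im[...,1]+20)).astype(np.uint8)
for v in (45,60,80,100,120,140,150,155):
    xs=np.where(m[v,215:345])[0]+215; print(v,xs.min(),xs.max(), proj(c,crad(CR,np.array([[.17,.054,0],[.06,.054,0],[.17,-.054,0],[.06,-.054,0]]))).round(1).tolist() if v==45 else "")
w=np.load("pics/w1.npy",allow_pickle=True).item()
px1=up([[250,485],[302,493],[358,503],[411,515],[468,527],[417,97],[512,533],[195,471],[97,22],[161,42],[225,52],[290,65],[355,78]],5,0,0)
P1=np.array([[-44,y,20] for y in (24,12,0,-12,-24)]+[[44,-34.5,20],[-44,-34.5,20],[-44,34.5,20]]+[[44,y,20] for y in (24,12,0,-12,-24)])/1e3
def g(p,P): return (R.from_euler('z',p[2])*R.from_euler('y',-p[3])).apply(P)+[p[0],p[1],p[4]]
for free in (3,4,5):
    x0=np.array([.545,-.052,.12,np.pi/6,.065])
    F=lambda q:np.r_[q,x0[free:]]
    s=least_squares(lambda q:(proj(w,g(F(q),P1))-px1).ravel(),x0[:free],loss='soft_l1',f_scale=.5,x_scale=.01); print(free,s.x.round(4),s.cost)
```

```text
45 223 333 [[223.0, 39.7], [227.3, 155.1], [335.0, 39.4], [330.7, 155.0]]
60 224 333 
80 224 332 
100 225 331 
120 226 331 
140 227 330 
150 227 330 
155 227 330 
3 [ 0.5454 -0.0522  0.1177] 2.0488372772194934
4 [ 0.5453 -0.0523  0.1202  0.5178] 1.9856331891726593
5 [ 0.5454 -0.053   0.1166  0.5224  0.0662] 1.9367561784936007
```

```bash
python3 -m creep '[[[-1,-0.4,0.03,2.0,-0.002,0.002,0],[-1,-0.4,0.03,2.0,-0.002,0.002,0],[-1,-0.4,0.03,2.2,0,0,0],[-1,0,0,0,0,0,0],[-1,0,0,0,0,0,0]]]'
python3 - <<'E'
from h import *
st(); c=snap("wrist","pics/w5.png"); np.save("pics/w5.npy",c); crop(c,195,20,355,180,5,"pics/w5a.png"); c=snap("scene","pics/sc5.png"); np.save("pics/sc5.npy",c)
crop(c,190,140,330,260,5,"pics/sc5c.png")
print(delta(crad(CR,[.005,0,.0345+.03])[0],insR(CR[2])))
E
```

```text
time: 6.15
tool_pos: [0.5029, -0.0571, 0.1499]
tool_rot: [-2.998, -0.178, -0.804]
wrist_force: [0.4, 0.1, -3.2]
finger_gap: 0.0139
6.15 [ 0.5029 -0.0571  0.1499] [-2.998 -0.178 -0.804] [-0.29  0.02  2.08  0.37  0.59  0.89] 0.0139 [ 0.4  0.1 -3.2]
(array([-0.1 , -0.  ,  3.12]), array([ 0.0003, -0.003 , -0.0011]))
```

View pics/w5a.png

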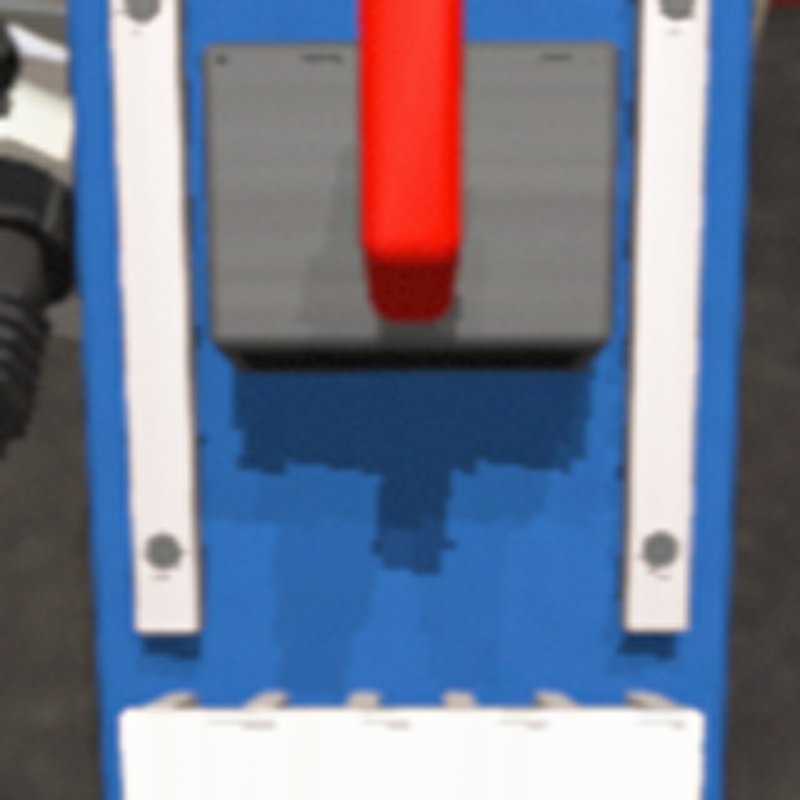

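View pics/sc5c.png

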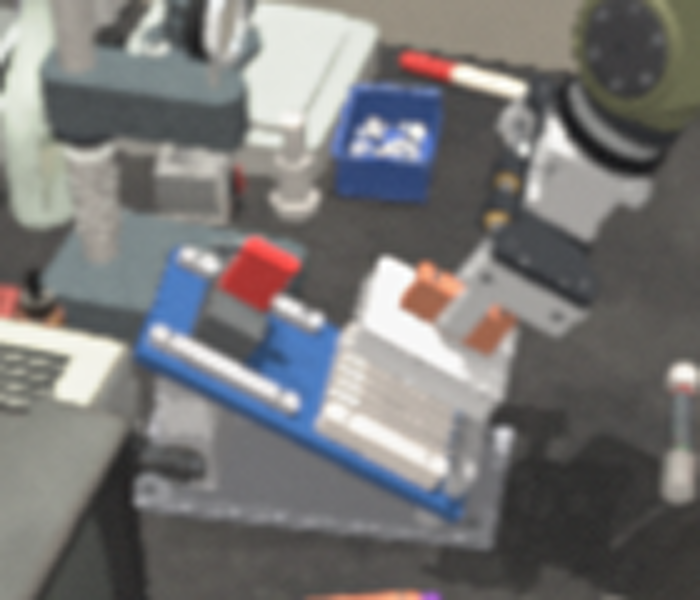

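Sink centre is at crop column 411.5. Slab and guides are at 411.5–413.5, so they are aligned within about 0.5 mm. Descending to 8 mm above the comb's tips.

```bash
python3 -m creep '[[[-1,-0.1,0,1.2,0,-0.003,0],[-1,0,0,1.2,0,0,0],[-1,0,0,0.7,0,0,0],[-1,0,0,0,0,0,0],[-1,0,0,0,0,0,0]]]'
python3 - <<'E'
from h import *
st(); c=snap("wrist","pics/w6.png"); np.save("pics/w6.npy",c); crop(c,195,20,355,180,5,"pics/w6a.png"); c=snap("scene","pics/sc6.png"); np.save("pics/sc6.npy",c)
crop(c,230,180,310,250,8,"pics/sc6c.png")
print(delta(crad(CR,[.005,0,.0345+.02])[0],insR(CR[2])))
E
```

```text
time: 6.75
tool_pos: [0.5173, -0.0556, 0.123]
tool_rot: [-3.0, -0.177, -0.803]
wrist_force: [-0.1, -0.2, -2.8]
finger_gap: 0.014
6.75 [ 0.5173 -0.0556  0.123 ] [-3.    -0.177 -0.803] [-0.28  0.1   2.07  0.4   0.52  0.87] 0.014 [-0.1 -0.2 -2.8]
(array([ 0.05, -0.  ,  1.  ]), array([ 0.0004,  0.    , -0.0016]))
```

View pics/w6a.png

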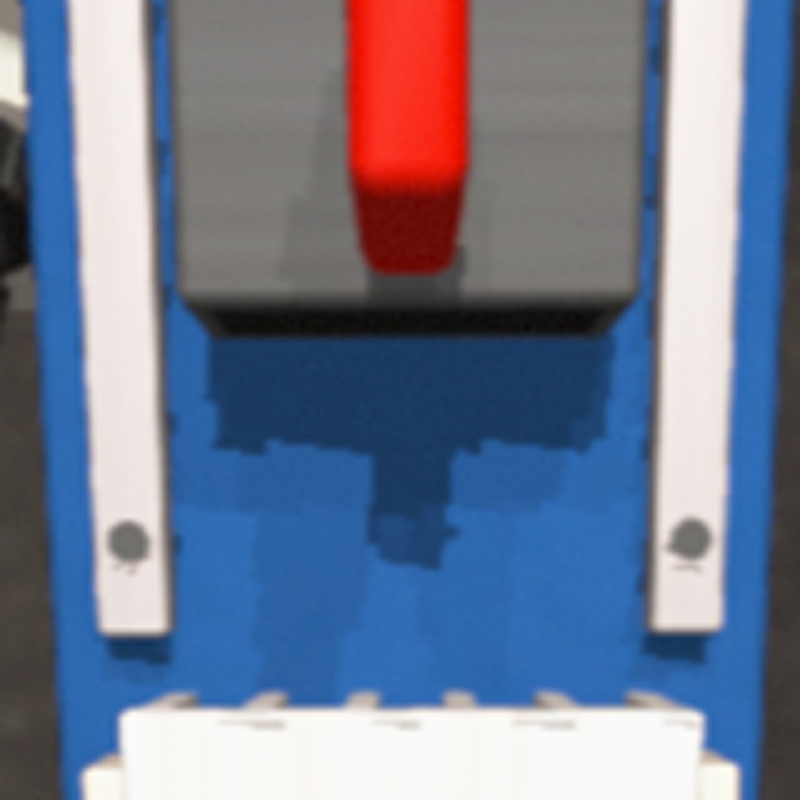

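View pics/sc6c.png

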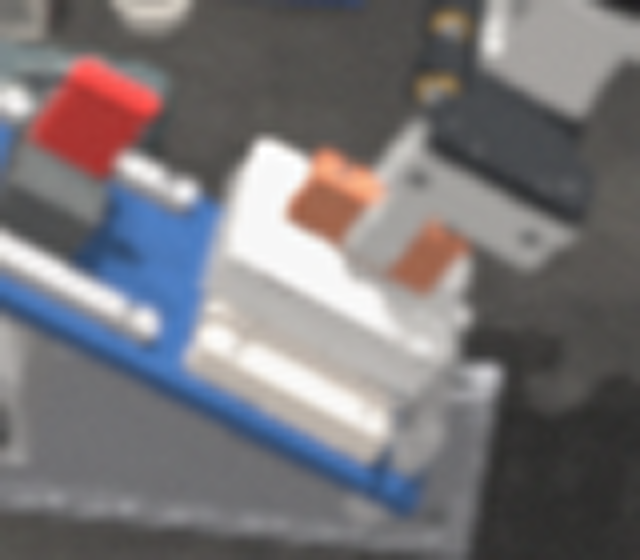

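Cheek outer edges are at 83 and 738 (centre 410.5) and the sink is at 120–703 (centre 411.5), so it is centred. Lowering slowly.

```bash
python3 -m creep '[[[-1,0.05,0,0.3,0,0,0],[-1,0,0,0.3,0,0,0],[-1,0,0,0.3,0,0,0],[-1,0,0,0.3,0,0,0],[-1,0,0,0.2,0,0,0],[-1,0,0,0,0,0,0]]]'
python3 - <<'E'
from h import *
st(); print(delta(crad(CR,[.005,0,.0345])[0],insR(CR[2])))
E
```

```text
time: 7.45
tool_pos: [0.5245, -0.0546, 0.1102]
tool_rot: [-3.0, -0.177, -0.802]
wrist_force: [0.3, 1.1, -3.9]
finger_gap: 0.014
7.45 [ 0.5245 -0.0546  0.1102] [-3.    -0.177 -0.802] [-0.27  0.14  2.06  0.42  0.49  0.86] 0.014 [ 0.3  1.1 -3.9]
(array([0.06, 0.01, 1.51]), array([-0.0001,  0.0014, -0.0018]))
```

Tips are about 5 mm into the gaps with no contact force. Continuing.

```bash
python3 -m creep '[[[-1,0.03,0,0.25,0,0,0],[-1,0,0,0.25,0,0,0],[-1,0,0,0.25,0,0,0],[-1,0,0,0.25,0,0,0],[-1,0,0,0,0,0,0]]]'
python3 - <<'E'
from h import *
st(); print(delta(crad(CR,[.005,0,.0345])[0],insR(CR[2])))
E
```

```text
time: 7.95
tool_pos: [0.5298, -0.054, 0.1017]
tool_rot: [-3.0, -0.177, -0.802]
wrist_force: [1.0, -0.6, -4.0]
finger_gap: 0.0138
7.95 [ 0.5298 -0.054   0.1017] [-3.    -0.177 -0.802] [-0.27  0.16  2.06  0.43  0.47  0.84] 0.0138 [ 1.  -0.6 -4. ]
(array([0.03, 0.01, 0.51]), array([-0.0001,  0.0013, -0.0017]))
```

```bash
python3 -m creep '[[[-1,0,0,0.15,0,0,0],[-1,0,0,0.15,0,0,0],[-1,0,0,0,0,0,0]]]'
python3 -m creep '[[[-1,0,0,0.1,0,0,0],[-1,0,0,0,0,0,0]]]'
python3 - <<'E'
from h import *
st(); print(delta(crad(CR,[.005,0,.0345])[0],insR(CR[2])))
E
```

```text
time: 8.25
tool_pos: [0.5313, -0.0539, 0.0993]
tool_rot: [-3.0, -0.177, -0.802]
wrist_force: [0.3, -0.5, -3.0]
finger_gap: 0.0142
time: 8.45
tool_pos: [0.5318, -0.0538, 0.0985]
tool_rot: [-3.0, -0.177, -0.802]
wrist_force: [-0.6, 0.0, -4.0]
finger_gap: 0.0133
8.45 [ 0.5318 -0.0538  0.0985] [-3.    -0.177 -0.802] [-0.26  0.17  2.06  0.44  0.46  0.84] 0.0133 [-0.6  0.  -4. ]
(array([0.01, 0.01, 0.14]), array([ 0.0001,  0.0009, -0.0017]))
```

```bash
python3 -m creep '[[[-1,0,0,0.1,0,0,0],[-1,0,0,0,0,0,0]]]'
python3 -m creep '[[[-1,0,0,0.1,0,0,0],[-1,0,0,0,0,0,0]]]'
python3 - <<'E'
from h import *
st(); print(delta(crad(CR,[.005,0,.0345])[0],insR(CR[2])))
E
```

```text
time: 8.65
tool_pos: [0.5323, -0.0538, 0.0976]
tool_rot: [-3.0, -0.177, -0.802]
wrist_force: [-0.4, 0.2, -4.0]
finger_gap: 0.0139
time: 8.85
tool_pos: [0.5327, -0.0538, 0.0971]
tool_rot: [-3.0, -0.177, -0.803]
wrist_force: [-8.2, -0.8, 3.6]
finger_gap: 0.014
8.85 [ 0.5327 -0.0538  0.0971] [-3.    -0.177 -0.803] [-0.26  0.18  2.05  0.44  0.46  0.84] 0.014 [-8.2 -0.8  3.6]
(array([ 0.01, -0.  , -0.03]), array([ 0.0001,  0.0007, -0.0017]))
```

Floor contact at the expected height (about 11 N). Releasing and backing off.

```bash
python3 -m creep '[[[-0.5,0,0,0,0,0,0],[0,0,0,0,0,0,0],[0,0,0,0,0,0,0],[0,0,0,0,0,0,0],[0,0,0,0,0,0,0],[0,0,0,0,0,0,0]]]'
python3 -m creep '[[[0,0,0,-2,0,0,0],[0,0,0,-3,0,0,0],[0,0,0,-4,0,0,0],[0,0,0,-4,0,0,0],[0,0,0,0,0,0,0],[0,0,0,0,0,0,0]]]'
python3 - <<'E'
from h import *
st(); c=snap("wrist","pics/w7.png"); np.save("pics/w7.npy",c); c=snap("scene","pics/sc7.png"); np.save("pics/sc7.npy",c)
crop(c,210,170,310,250,7,"pics/sc7c.png")
E
```

```text
time: 9.45
tool_pos: [0.5328, -0.0537, 0.0968]
tool_rot: [-3.0, -0.177, -0.802]
wrist_force: [0.3, -1.1, -0.4]
finger_gap: 0.0468
time: 10.05
tool_pos: [0.4684, -0.0616, 0.21]
tool_rot: [-3.0, -0.177, -0.805]
wrist_force: [0.8, 0.4, -0.1]
finger_gap: 0.0468
10.05 [ 0.4684 -0.0616  0.21  ] [-3.    -0.177 -0.805] [-0.34 -0.15  2.08  0.32  0.76  0.93] 0.0468 [ 0.8  0.4 -0.1]
```

View pics/w7.png

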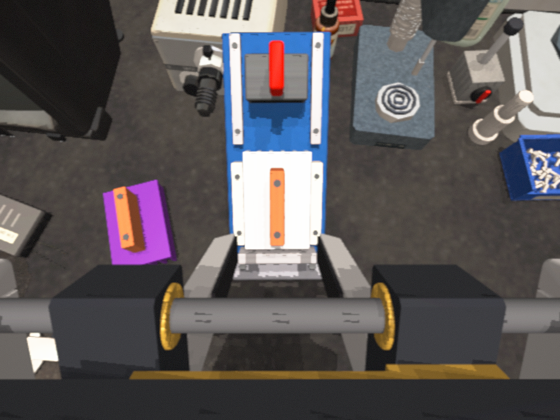

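View pics/sc7c.png

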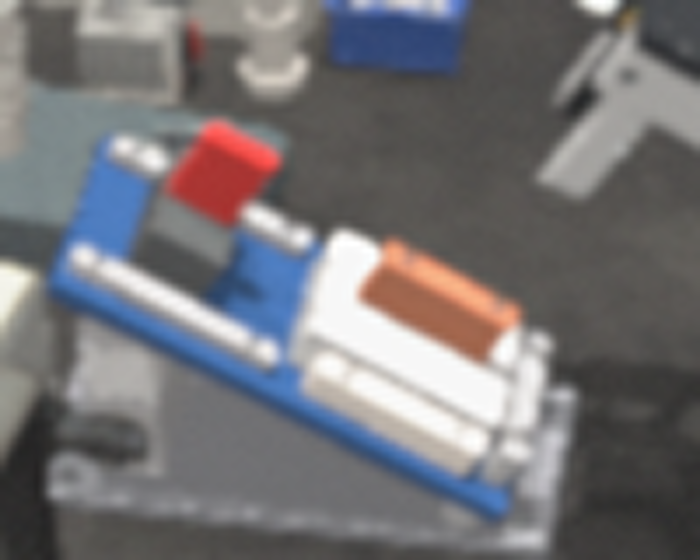

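The sink is seated between the cheeks, wrist view (276,200), and looks flush in the scene view. Next I measure the jaw and the sink's position.

Run:
```python
from h import *
c=np.load("pics/w7.npy",allow_pickle=True).item()
crop(c,215,20,340,170,5,"pics/w7a.png"); crop(c,215,140,340,290,5,"pics/w7b.png")
```

```text
(no output)
```

View pics/w7a.png

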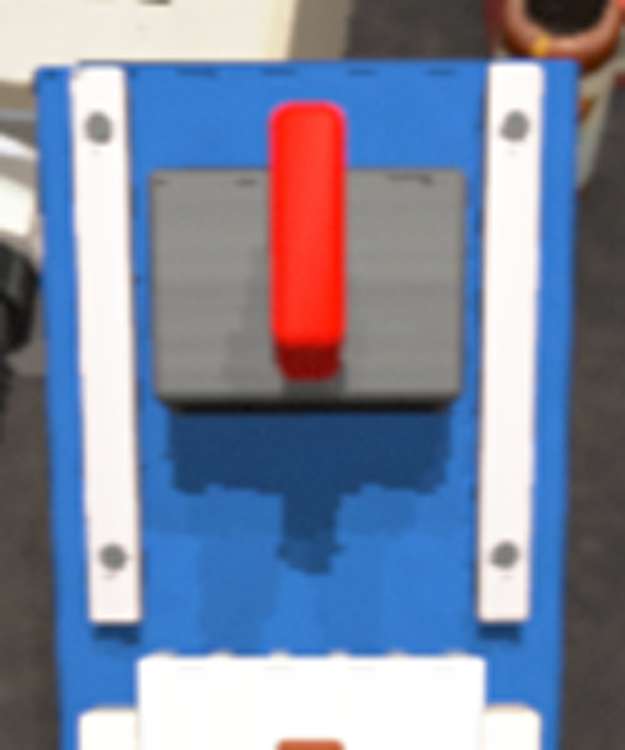

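View pics/w7b.png

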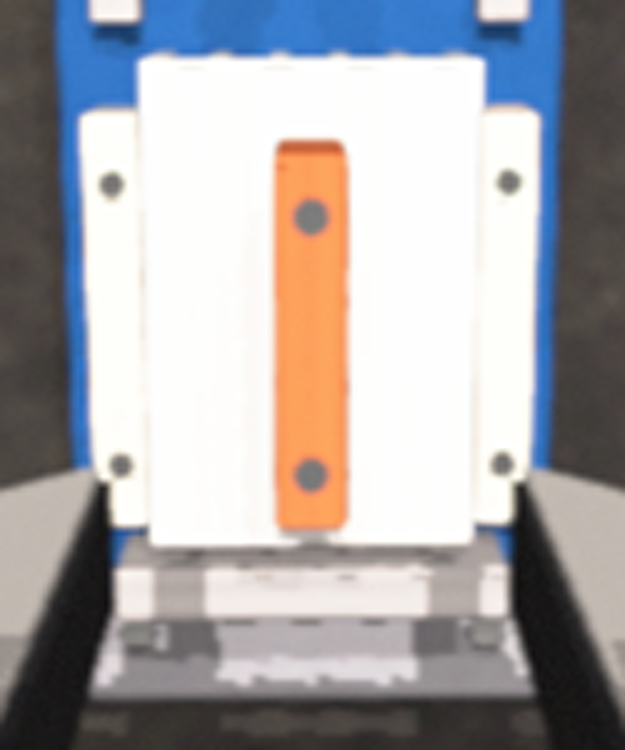

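Run:
```python
from h import *
c=np.load("pics/w7.npy",allow_pickle=True).item()
jp=up([[155,398],[463,395],[151,172],[465,170],[275,347],[343,347],[272,104],[345,104]],5,215,20)
JP=np.array([[118,29,34],[118,-29,34],[158,29,34],[158,-29,34],[121,6,79],[121,-6,79],[157,6,79],[157,-6,79]])/1e3
sp=np.r_[up([[139,658],[485,658]],5,215,20),up([[150,547],[474,546]],5,215,140)]
SP=np.array([[50,33.5,30],[50,-33.5,30],[-50,33.5,30],[-50,-33.5,30]])/1e3
cp=np.r_[up([[38,66],[577,60]],5,215,20)]; CP=np.array([[170,54,0],[170,-54,0]])/1e3
def res(q):
    j,xs,dy,du,dv=q
    return np.r_[proj(c,crad(CR,JP+[-j,0,0]))+[du,dv]-jp, proj(c,crad(CR,SP+[xs,dy,0]))+[du,dv]-sp, (proj(c,crad(CR,CP))+[du,dv]-cp)].ravel()
s=least_squares(res,[.01,0,0,0,0],x_scale=[.01,.01,.01,1,1]); print(s.x.round(4)); print(res(s.x).reshape(-1,2).round(1).tolist())
j=s.x[0]; print("grip pt cradle x",.139-j)
# approach: TCP 19mm beyond grasp point; grip point z=60 -> tcp z=.043
for z in (.13,.043): print(z,delta(crad(CR,[.139-j,0,z])[0],insR(CR[2])),crad(CR,[.139-j,0,z]))
```

```text
[ 1.5000e-02  5.9000e-03 -5.0000e-04 -6.8440e-01  1.0385e+00]
[[-0.6, 0.9], [0.4, 1.3], [-0.8, -0.8], [0.9, -0.6], [-0.8, 0.7], [0.8, 0.7], [-0.6, -0.9], [0.6, -0.9], [0.1, 0.3], [-0.2, 0.1], [0.4, -0.3], [-0.3, -0.2], [-1.0, -0.6], [1.1, 0.3]]
grip pt cradle x 0.12401844180192788
0.13 (array([11.97,  0.  ,  3.28]), array([-0.0005,  0.0022, -0.002 ])) [[ 0.5875293  -0.04719309  0.23959252]]
0.043 (array([1.199e+01, 1.000e-02, 1.198e+01]), array([-0.0005,  0.0022, -0.002 ])) [[ 0.63071762 -0.04199511  0.16424831]]
```

Run:
```python
from h import *
c=np.load("pics/s.npy",allow_pickle=True).item()
f=lambda a:np.array(a)/4.+[180,140]
print("stand base post",ray(c,f([[115,205]]),.03)); 
for z in (.15,.2,.25,.3): print(z,"arm L/R lower",ray(c,f([[75,90],[240,110],[80,40],[235,65]]),z).round(3).tolist())
w=np.load("pics/w7.npy",allow_pickle=True).item()
for z in (0,.1,.2,.3): print(z,"w7 indicator head near edge",ray(w,[[427,10],[400,30],[425,60]],z).round(3).tolist(), "monitor corner",ray(w,[[105,145],[118,25]],z).round(3).tolist())
```

```text
stand base post [[ 0.80971101 -0.18964459  0.03      ]]
0.15 arm L/R lower [[0.838, -0.198, 0.15], [0.687, -0.208, 0.15], [0.863, -0.271, 0.15], [0.713, -0.271, 0.15]]
0.2 arm L/R lower [[0.805, -0.136, 0.2], [0.662, -0.146, 0.2], [0.83, -0.205, 0.2], [0.687, -0.205, 0.2]]
0.25 arm L/R lower [[0.773, -0.073, 0.25], [0.637, -0.083, 0.25], [0.796, -0.139, 0.25], [0.661, -0.14, 0.25]]
0.3 arm L/R lower [[0.741, -0.011, 0.3], [0.613, -0.021, 0.3], [0.762, -0.073, 0.3], [0.635, -0.074, 0.3]]
0 w7 indicator head near edge [[0.917, -0.252, 0.0], [0.871, -0.209, -0.0], [0.818, -0.247, 0.0]] monitor corner [[0.62, 0.198, 0.0], [0.829, 0.236, 0.0]]
0.1 w7 indicator head near edge [[0.796, -0.205, 0.1], [0.762, -0.173, 0.1], [0.722, -0.202, 0.1]] monitor corner [[0.573, 0.132, 0.1], [0.73, 0.16, 0.1]]
0.2 w7 indicator head near edge [[0.675, -0.158, 0.2], [0.652, -0.137, 0.2], [0.626, -0.156, 0.2]] monitor corner [[0.527, 0.066, 0.2], [0.631, 0.085, 0.2]]
0.3 w7 indicator head near edge [[0.554, -0.111, 0.3], [0.543, -0.101, 0.3], [0.53, -0.11, 0.3]] monitor corner [[0.481, -0.0, 0.3], [0.532, 0.009, 0.3]]
```

View pics/sc7.png

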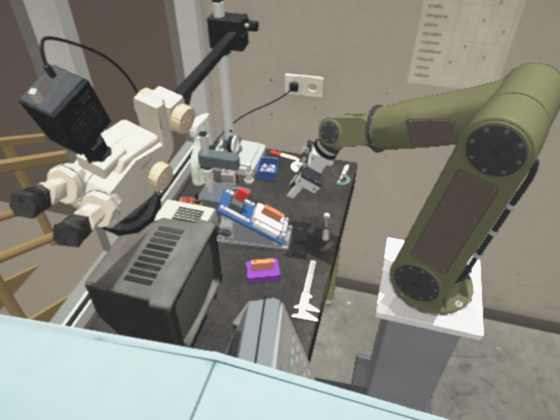

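Jaw value is about 0.015, so the grip point is at cradle x≈0.124. The stand (x>0.65, y<-0.14) and monitor (y>0.13) are clear of the gripper at that pose. Moving above the grip.

```bash
python3 -m creep '[[[0,2.5,0,0,0,0.002,-0.002],[0,3.5,0,0,0,0,0],[0,3.5,0,0.3,0,0,0],[0,2.5,0,1.5,0,0,0],[0,0,0,1.5,0,0,0],[0,0,0,0,0,0,0],[0,0,0,0,0,0,0]]]'
python3 - <<'E'
from h import *
st(); c=snap("wrist","pics/w8.png"); np.save("pics/w8.npy",c); c=snap("scene","pics/sc8.png");crop(c,190,120,330,240,5,"pics/sc8c.png")
print(delta(crad(CR,[.124,0,.043])[0],insR(CR[2])))
E
```

```text
time: 10.85
tool_pos: [0.587, -0.047, 0.2393]
tool_rot: [-3.0, -0.18, -0.801]
wrist_force: [0.2, 0.5, 0.5]
finger_gap: 0.047
10.85 [ 0.587  -0.047   0.2393] [-3.    -0.18  -0.801] [-0.22  0.09  1.77  0.24  0.79  1.11] 0.047 [0.2 0.5 0.5]
(array([-0.04,  0.  ,  8.82]), array([ 0.0001, -0.0008, -0.0001]))
```

View pics/w8.png

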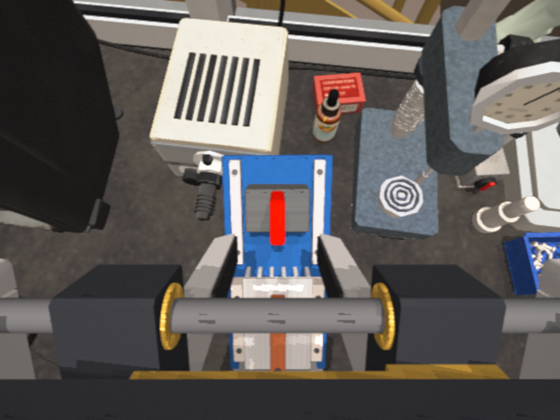

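View pics/sc8c.png

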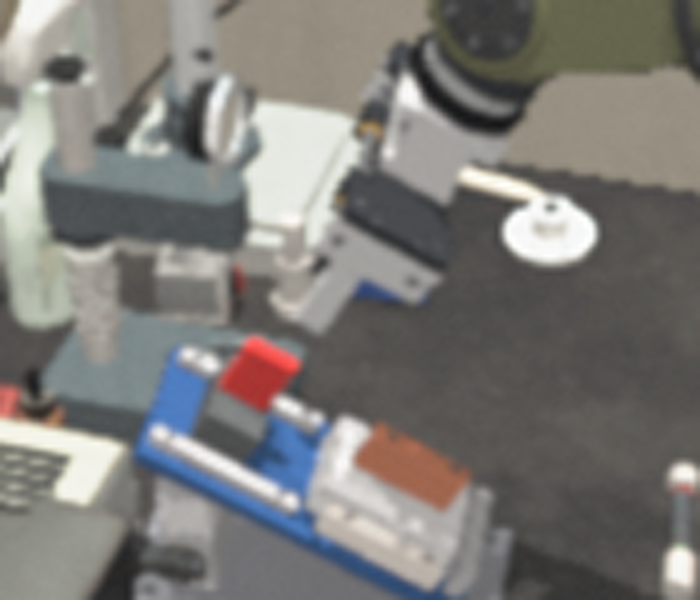

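Run:
```python
from h import *
w=np.load("pics/w8.npy",allow_pickle=True).item(); c=np.load("pics/s.npy",allow_pickle=True).item()
crop(w,380,0,560,220,3,"pics/w8a.png")
s=least_squares(lambda X:np.r_[proj(w,X)[0]-[430,165],proj(c,X)[0]-[239,165]],[.68,-.17,.2]); print(s.x,s.fun)
s=least_squares(lambda X:np.r_[proj(w,X)[0]-[430,165],proj(c,X)[0]-[239,157]],[.68,-.17,.2]); print(s.x,s.fun)
# body right-front corner after descent in cradle coords
print(crad(CR,np.array([[.124+.0375,-.0885,.14],[.124+.0375,-.0885,.22],[.124+.0375,.0885,.14],[.189,-.06,.223]])).round(3))
```

```text
[ 0.67007178 -0.15481971  0.20350456] [-0.01613328  0.13042132 -0.49524541 -0.29750963]
[ 0.64916626 -0.13564158  0.24499106] [ 0.08113283 -0.64334311  2.90116091  1.75909785]
[[ 0.625 -0.132  0.267]
 [ 0.586 -0.137  0.336]
 [ 0.604  0.044  0.267]
 [ 0.604 -0.106  0.353]]
```

View pics/w8a.png

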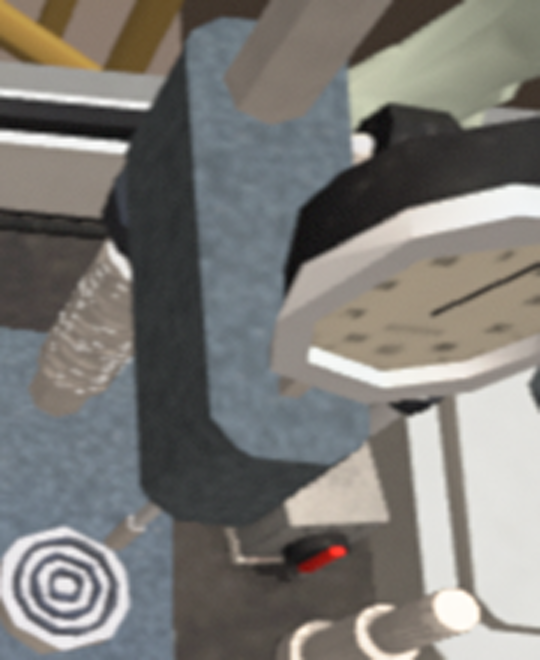

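The red grip (columns 271–285) is centred between the fingers. The stand arm's nearest corner triangulates to (0.67, -0.155, 0.20), about 45 mm ahead of the gripper body's final corner. Descending.

```bash
python3 -m creep '[[[0,0,0,2.5,0,0,0],[0,0,0,2.5,0,0,0],[0,0,0,2,0,0,0],[0,0,0,1.4,0,0,0],[0,0,0,0,0,0,0]]]'
python3 - <<'E'
from h import *
st(); c=snap("wrist","pics/w9.png"); print(delta(crad(CR,[.124,0,.045])[0],insR(CR[2])))
E
```

```text
time: 11.45
tool_pos: [0.6293, -0.0421, 0.167]
tool_rot: [-3.0, -0.18, -0.803]
wrist_force: [-0.1, 0.1, 0.8]
finger_gap: 0.0467
11.45 [ 0.6293 -0.0421  0.167 ] [-3.    -0.18  -0.803] [-0.19  0.26  1.75  0.26  0.64  1.09] 0.0467 [-0.1  0.1  0.8]
(array([-0.08,  0.  ,  0.21]), array([-0.0001, -0.0006,  0.0001]))
```

View pics/w9.png

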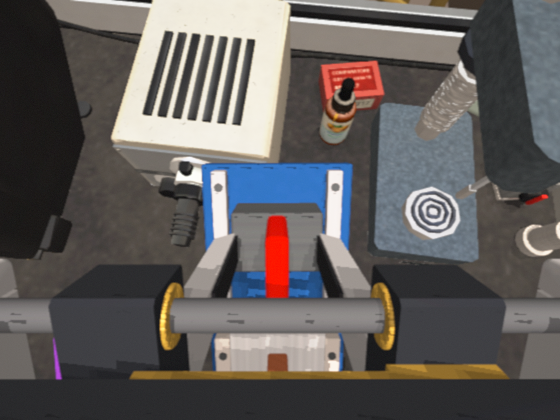

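The grip bar lies between the fingers. Closing.

```bash
python3 -m creep '[[[-1,-0.05,0,0,0,0,0],[-1,0,0,0,0,0,0],[-1,0,0,0,0,0,0],[-1,0,0,0,0,0,0],[-1,0,0,0,0,0,0],[-1,0,0,0,0,0,0],[-1,0,0,0,0,0,0]]]'
python3 -m creep '[[[-1,-0.3,0,0,0,0,0],[-1,-0.7,0,0,0,0,0],[-1,-1,0,0,0,0,0],[-1,0,0,0,0,0,0]]]'
python3 - <<'E'
from h import *
st(); p,r=tool(); print((cradR(CR[2]).inv().apply(p-[CR[0],CR[1],.065])*1e3).round(2))
E
```

```text
time: 12.2
tool_pos: [0.6292, -0.042, 0.1683]
tool_rot: [-2.999, -0.18, -0.806]
wrist_force: [-3.5, 1.9, 5.4]
finger_gap: 0.0119
time: 12.6
tool_pos: [0.6108, -0.0442, 0.1576]
tool_rot: [-2.999, -0.18, -0.804]
wrist_force: [-8.3, 1.6, 7.2]
finger_gap: 0.012
12.6 [ 0.6108 -0.0442  0.1576] [-2.999 -0.18  -0.804] [-0.2   0.24  1.81  0.28  0.61  1.06] 0.012 [-8.3  1.6  7.2]
[103.35   0.14  47.22]
```

```bash
python3 -m creep '[[[-1,-0.7,0,-0.05,0,0,0],[-1,-0.8,0,-0.05,0,0,0],[-1,-0.8,0,0,0,0,0],[-1,0,0,0,0,0,0]]]'
python3 - <<'E'
from h import *
c=snap("scene","pics/sc10.png");crop(c,200,150,310,250,6,"pics/sc10c.png")
st(); p,r=tool(); print((cradR(CR[2]).inv().apply(p-[CR[0],CR[1],.065])*1e3).round(2), cradR(CR[2]).inv().apply(readout.get_state()["wrist_force"]))
E
```

```text
time: 13.0
tool_pos: [0.5902, -0.0468, 0.1457]
tool_rot: [-3.0, -0.18, -0.801]
wrist_force: [-0.0, -0.2, -8.2]
finger_gap: 0.0118
13.05 [ 0.5905 -0.0468  0.1459] [-3.    -0.18  -0.801] [-0.22  0.21  1.87  0.3   0.58  1.02] 0.0118 [ 0.   0.6 -8.1]
[79.8   0.08 47.31] [-4.00273403  0.56007955 -7.09584732]
```

View pics/sc10c.png

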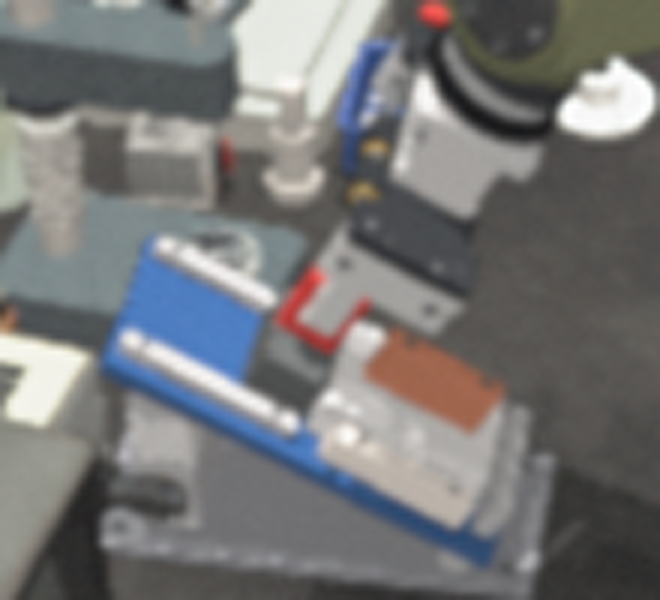

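The jaw is nearly on the sink. Finishing in small steps, watching the force.

```bash
cat > q.py <<'E'
from h import *
p,r=tool(); print((cradR(CR[2]).inv().apply(p-[CR[0],CR[1],.065])*1e3).round(2), cradR(CR[2]).inv().apply(readout.get_state()["wrist_force"]).round(1))
E
python3 -m creep '[[[-1,-0.2,0,0.03,0,0,0],[-1,-0.2,0,0.03,0,0,0],[-1,0,0,0,0,0,0]]]' >/dev/null; python3 q.py
python3 -m creep '[[[-1,-0.2,0,0,0,0,0],[-1,0,0,0,0,0,0]]]'>/dev/null; python3 q.py
```

```text
[7.780e+01 5.000e-02 4.735e+01] [ 1.1  1.2 -5.9]
[75.67  0.08 47.33] [ 1.5  2.6 -4.5]
```

```bash
python3 -m creep '[[[-1,-0.2,0,0,0,0,0],[-1,0,0,0,0,0,0]]]' >/dev/null; python3 q.py
python3 -m creep '[[[-1,-0.15,0,0,0,0,0],[-1,0,0,0,0,0,0]]]'>/dev/null; python3 q.py
python3 -m creep '[[[-1,-0.15,0,0,0,0,0],[-1,0,0,0,0,0,0]]]'>/dev/null; python3 q.py
```

```text
[7.361e+01 7.000e-02 4.734e+01] [ 1.   1.8 -5.8]
[7.214e+01 5.000e-02 4.733e+01] [ 0.8  2.2 -6.7]
[7.063e+01 5.000e-02 4.734e+01] [ 1.5  1.7 -6.1]
```

```bash
python3 -m creep '[[[-1,-0.1,0,0,0,0,0],[-1,0,0,0,0,0,0]]]' >/dev/null; python3 q.py
python3 -m creep '[[[-1,-0.1,0,0,0,0,0],[-1,0,0,0,0,0,0]]]'>/dev/null; python3 q.py
python3 - <<'E'
from h import *
c=snap("scene","pics/sc11.png");crop(c,220,180,310,250,7,"pics/sc11c.png")
c=snap("wrist","pics/w11.png")
E
```

```text
[6.985e+01 5.000e-02 4.736e+01] [ 2.5  1.4 -7.9]
[6.977e+01 2.000e-02 4.741e+01] [  9.5   2.2 -14.9]
```

View pics/sc11c.png

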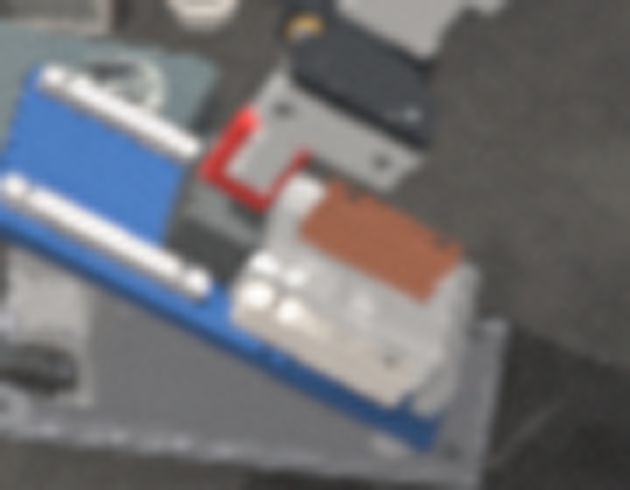

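View pics/w11.png

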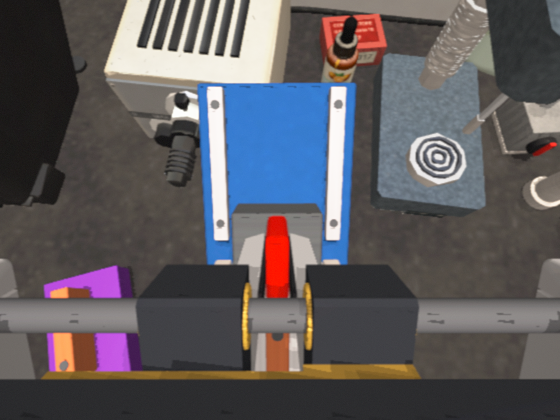

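Position stalled at x = 69.8 mm while the down-slope force rose, so the sink is on the stop. Releasing and retreating.

```bash
python3 -m creep '[[[-1,-0.05,0,-0.05,0,0,0],[-1,0,0,0,0,0,0],[-1,0,0,0,0,0,0]]]'; python3 q.py
python3 -m creep '[[[-0.5,0,0,0,0,0,0],[0,0,0,0,0,0,0],[0,0,0,0,0,0,0],[0,0,0,0,0,0,0],[0,0,0,0,0,0,0],[0,0,0,0,0,0,0]]]'; python3 q.py
```

```text
time: 14.95
tool_pos: [0.5817, -0.0479, 0.141]
tool_rot: [-2.998, -0.18, -0.81]
wrist_force: [26.9, 5.5, -16.2]
finger_gap: 0.0122
[6.966e+01 1.000e-02 4.752e+01] [ 15.6   2.3 -27.7]
time: 15.55
tool_pos: [0.5802, -0.0481, 0.1406]
tool_rot: [-2.999, -0.18, -0.806]
wrist_force: [-0.3, 0.3, 0.5]
finger_gap: 0.0468
[ 6.813e+01 -1.000e-02  4.793e+01] [0.  0.4 0.6]
```

```bash
python3 -m creep '[[[0,0,0,-2,0,0,0],[0,0,0,-4,0,0,0],[0,0,0,-4,0,0,0],[0,-2,0,-3,0,0,0],[0,-3,0,0,0,0,0],[0,-3,0,0,0,0,0],[0,0,0,0,0,0,0],[0,0,0,0,0,0,0]]]'
python3 - <<'E'
from h import *
st(); c=snap("wrist","pics/w12.png"); np.save("pics/w12.npy",c); crop(c,200,20,350,290,2.8,"pics/w12a.png")
c=snap("scene","pics/sc12.png");crop(c,170,130,370,330,3.5,"pics/sc12c.png")
E
```

```text
time: 16.35
tool_pos: [0.4471, -0.0644, 0.2135]
tool_rot: [-2.999, -0.179, -0.807]
wrist_force: [1.1, -0.2, 0.3]
finger_gap: 0.0465
16.35 [ 0.4471 -0.0644  0.2135] [-2.999 -0.179 -0.807] [-0.37 -0.21  2.12  0.34  0.78  0.9 ] 0.0465 [ 1.1 -0.2  0.3]
```

View pics/w12.png

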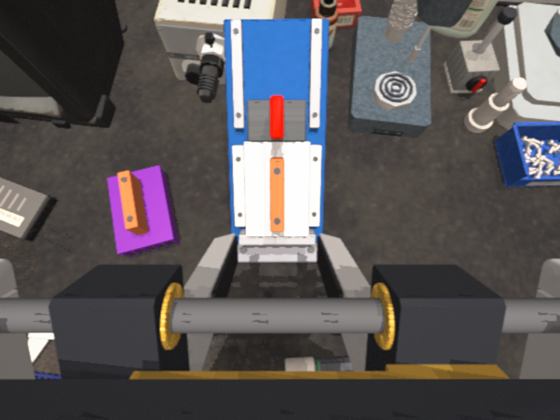

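View pics/sc12c.png

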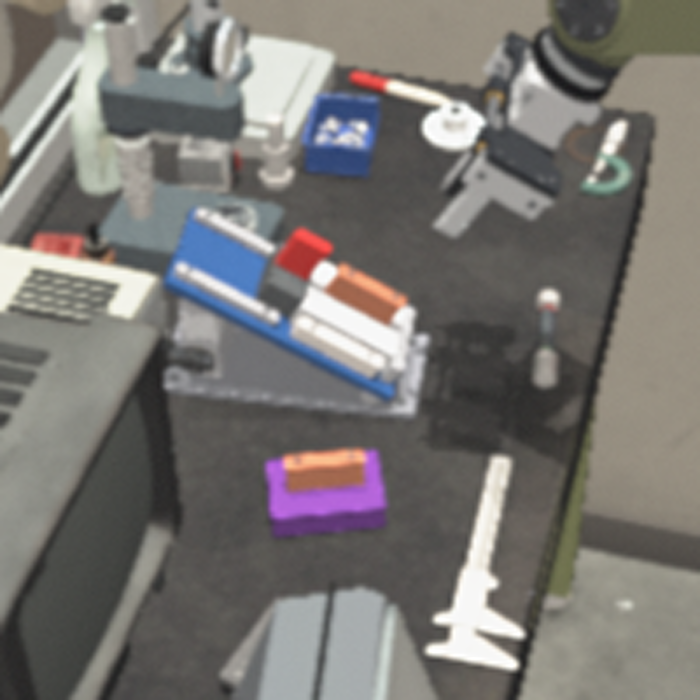

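Run:
```python
from h import *
c=np.load("pics/w12.npy",allow_pickle=True).item()
crop(c,220,85,340,265,4,"pics/w12b.png")
```

```text
(no output)
```

View pics/w12b.png

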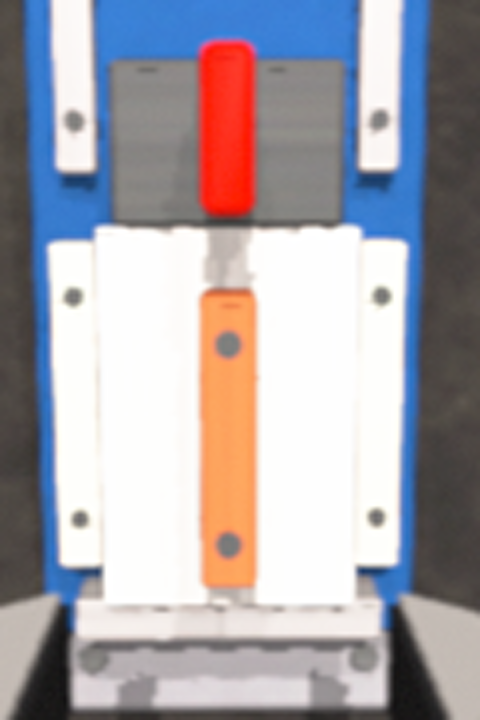

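Run:
```python
from h import *
c=np.load("pics/w12.npy",allow_pickle=True).item()
U=lambda a:up(a,4,220,85)
jp=U([[112,61],[343,61],[113,222],[341,220],[200,213],[256,213],[200,42],[256,42]])
JP=np.array([[158,29,34],[158,-29,34],[118,29,34],[118,-29,34],[121,6,79],[121,-6,79],[157,6,79],[157,-6,79]])/1e3
sp=U([[96,228],[360,228],[103,603],[355,603],[202,585],[255,585]])
SP=np.array([[50,33.5,30],[50,-33.5,30],[-50,33.5,30],[-50,-33.5,30],[-35,7,63],[-35,-7,63]])/1e3
# comb cheek inner ends as reference: low end tops
cp=U([[96,241],[362,241]]); CP=np.array([[44,34.5,20],[44,-34.5,20]])/1e3
def res(q):
    j,xs,dy,du,dv=q
    return np.r_[proj(c,crad(CR,JP+[-j,0,0]))+[du,dv]-jp, proj(c,crad(CR,SP+[xs,dy,0]))+[du,dv]-sp,(proj(c,crad(CR,CP))+[du,dv]-cp)*[0,2]].ravel()
s=least_squares(res,[.06,0,0,0,0],x_scale=[.01,.01,.01,1,1]); print(s.x.round(4)); print(res(s.x).reshape(-1,2).round(1).tolist())
```

```text
[ 7.010e-02 -1.900e-03 -2.000e-04 -4.766e-01  1.171e-01]
[[-1.1, -0.9], [1.1, -0.9], [-0.4, 1.1], [0.7, 1.6], [-0.1, 0.7], [-0.1, 0.7], [-0.3, -0.9], [0.1, -0.9], [-0.1, -0.6], [0.3, -0.7], [0.4, 0.3], [-0.6, 0.3], [-0.6, 0.4], [0.6, 0.4], [-0.0, -0.1], [-0.0, -0.2]]
```

The fit gives jaw = 70.1 mm, sink x = -1.9 mm and y = -0.2 mm, which is home. The gripper is clear and the bystanders look unmoved. Handing in.

```bash
python3 -c "
from cell import order; print(order.job_done())"
```

```text
the job is handed in; nothing more can be done
None
```

I seated the aluminium heat sink in the comb, slid the jaw down until it holds the sink against the stop, and handed the job in. The arm's clock read about 16.4 s of the 58 s allowed; no verdict came back.

- **Placing:** I lifted the silver sink, not the purple look-alike, by its copper rail. It went in fins first with no measurable resistance until it touched the comb floor at about 11 N.
- **Clamping:** I pulled the jaw down by its red grip until it stalled against the sink on the stop. The wrist reading there peaked at about 32 N.
- **Last check:** The final wrist image, fitted to about 1.6 px, puts the jaw at 70.1 mm and the sink at x = -1.9 mm, y = -0.2 mm (home is -2, 0). The gripper was open and well clear.
- **Not measured separately:** I judged the sink's seated height and squareness from that fit, the floor contact and the pictures. In the last pictures, the flange, plug gauge and micrometer looked unmoved. I did not check the gear or stylus box closely, but the arm did not work near them.
- **Disagreement:** The wrist camera showed a shared offset of about 1.6 px before insertion, which I took as calibration error because the sink and slab shifted together.

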